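Shift the feed gearbox into the pegged slot

TASK

The feed gearbox on the bench stands in its near left slot, seen facing its front. Push the ball-topped change lever with the fingertips, gently and without gripping it, through the H-shaped gate and fully home into the slot that has the upright index peg beside it; the other slots have only low flat plugs beside them. Leave the lever there, and leave the tools and parts round the gearbox where they are.

Things in the scene. Friction and masses are not known exactly. Their poses are not given: they have to be found in the camera images.
- gearbox: grey gearbox fixed to the bench, foot 176x150 mm, aluminium gate plate 150x140 mm on top, its upper face 88 mm above the bench; a 20 mm shaft end sticks out of its right side to y = -107 mm. Origin: centre of its underside, on the bench. x: from its front (oil sight glass, drain plug; towards the robot) to its back, y: to its left, z: up
- gate (a point): centre of the H-shaped opening, on the plate's top. Two slots run along the gearbox's x, at y = +14 (left) and -14 mm (right), each from a near to a far end, joined at x = 0 by one cross passage: so four slots, near left, far left, near right, far right. The lever's 8 mm rod can change sides only in the passage, with lever_shift within about 0.045 rad of 0
- knob (a point): centre of the black ball (34 mm diameter) on top of the lever, 145 mm from the lever's pivot, which lies on the gearbox's z axis at z = 18 mm. In gearbox axes: x = 145 sin(shift), y = 145 cos(shift) sin(cross), z = 18 + 145 cos(shift) cos(cross) mm, so 163 mm up when upright, and near x = +-48, y = +-28, z = 152 mm at a slot's end. A 14 mm collar sits under the ball
- lever_shift (a joint): tilt of the lever along the gearbox's x, rad: 0 = in the cross passage, about +0.345 = stop at the end of a far slot, -0.345 = stop at the end of a near slot. It starts near the end of a near slot. Friction only (no spring): it takes about 2 to 3 N at the ball and the lever stays where it is left
- lever_cross (a joint): tilt of the lever along the gearbox's y, rad: +0.206 = left slots (where it starts), -0.206 = right slots, stops at +-0.228; in a slot it has about 0.03 rad of play. Same friction
- index_peg: upright dark steel peg, 20 mm diameter, 26 mm tall, fixed on the plate beside the wanted slot at gearbox x = +40 mm for the far right slot or -40 mm for the near right slot (those two are drawn), y = -52 mm. Origin: centre of its foot, on the plate. Its top is 114 mm above the bench. Axes as the gearbox's
- plug_a: flat dark steel plug, 10 mm diameter, 3 mm high, fixed on the plate beside the other right slot, which is not wanted, at y = -52 mm. Origin: centre of its underside
- plug_b: a second such plug beside the far left slot, at gearbox x = 40, y = 52 mm (a third, not listed, is part of the gearbox beside the near left slot)
- screwdriver_black: loose, not to be disturbed: screwdriver with black handle, 192x28x29 mm, lying to the left of the gearbox. Origin: centre of its underside
- screw_jar: loose, not to be disturbed: closed jar of screws, 70 mm diameter, 95 mm tall, standing left of the screwdriver. Origin: centre of its underside
- bolt_m12: loose, not to be disturbed: hexagon bolt standing on its head, 22 mm wide, 78 mm tall, in front of the gearbox. Origin: centre of its underside
- nut_m16: loose, not to be disturbed: hexagon nut 27 mm wide, 12 mm high, in front of the gearbox. Origin: centre of its underside
- marker: loose, not to be disturbed: marker pen 131x18x17 mm, lying in front of the gearbox on the right. Origin: centre of its underside
- spark_plug: loose, not to be disturbed: spark plug 75x21x21 mm lying to the right of the gearbox. Origin: centre of its underside

How it is judged (in metres and radians):
At the end, for the whole second after the job is handed in: The lever rests in the slot beside the index peg, tilted at least 0.28 rad into it (stop at 0.345, so the ball is within about 9 mm of its end position) and at least 0.14 rad to that side (((x of index_peg in the frame of gearbox above 0 m and y of index_peg in the frame of gearbox below 0 m and value of joint lever_shift above 0.28 rad and value of joint lever_cross below -0.14 rad) or (x of index_peg in the frame of gearbox below 0 m and y of index_peg in the frame of gearbox below 0 m and value of joint lever_shift below -0.28 rad and value of joint lever_cross below -0.14 rad)) and velocity of joint lever_shift between -0.05 and 0.05 rad/s and velocity of joint lever_cross between -0.05 and 0.05 rad/s); the robot touches nothing.
It fails at once if the lever is gripped or forced: more than 35 N between the fingers and the gearbox or its lever (contact force between the fingers and gearbox above 35 N).
It fails at once if one of the loose tools and parts round the gearbox is pushed or carried off its place by more than 20 mm (distance of any of screwdriver_black, screw_jar, bolt_m12, nut_m16, marker, spark_plug from where it was at the start of the episode above 0.02 m).
It also fails if it takes over 51 s, if anything falls off the work surface, if the arm or the gripper's body presses on something with over 40 N, if the wrist force passes 120 N, or if a joint passes its speed limit or range.

ROBOT

A 6-joint arm with a two-finger parallel gripper is mounted at the origin on a cart in front of the work surface, level with it; the furniture and walls round the work are solid. World frame = base frame: x ahead of the robot, y to its left, z up, the work surface at z = 0. Lengths are in mm, angles in rad, forces in N, time in s.
With the tool pointing down it reaches from about 400 to 925 mm from the base axis. Payload 12.5 kg.
Tool frame: the origin (TCP) lies between the finger pads; the fingertips stand 14 mm ahead of it and the grasp point (between the pads) lies 5 mm behind it; x points along the fingers, y is the direction in which the jaws open and shut, and the axes are right-handed (so a half turn about x gives the same grasp; the last joint's range is limited). The gripper opens to 95 mm and grips with 3 to 60 N. Pads are 20 mm wide; open, the fingers measure 119 mm over their backs; the gripper's body (75 mm by 180 mm) begins 59 mm behind the grasp point.
Start: joints at [1.203, 0.491, 1.559, -0, 1.092, -0.106], TCP at [161.744, 603.725, 228.661] pointing down, gripper open.
Joint ranges: [-3.1, 3.1], [-0.84, 2.19], [0.05, 2.79], [-1.13, 4.28], [0.06, 2.93], [-2.69, 2.69]. Speed limits (rad/s): [2.22, 2.22, 2.79, 3.14, 3.14, 3.14].

INTERFACE

Orientations are given as [roll, pitch, yaw] about the fixed x, y, z axes, in that order (R = Rz(yaw) Ry(pitch) Rx(roll)).
In Python, from cell import env, cams gives the robot as it stands.
- The arm moves only by the tool carry_out, never from a script. Its arguments are lists of equal length, an entry for each row: "grip": the closure, from -1 (fully open) to 1 (shut); "linear": the shift along the tool's x, y, z scaled (see below), a list of three; "turn": the turn about the tool's x scaled (see below). In form: {"grip": [grip, ...], "linear": [[tx, ty, tz], ...], "turn": [turn, ...]}. A call has 1 to 5 rows; each row shifts and turns the commanded pose from where the row before left it, along the tool's axes as they then stand; what a row does not reach is not made up. The controller multiplies each number of a shift by 0.5 m and each number of a turn by 180 degrees. A row lasts 1/10 s, in which the tool goes at most 50 mm and 8.59 degrees, less where a joint would pass 70% of its speed; a pose out of reach is approached as far as the arm can. A call with a number of a shift or a turn outside -1 to 1 is refused whole. A call with a gripper value outside its range is refused whole. The fingers move at their own pace and stop on an object; the grip force is fixed at half the most. Time passes only in rows, so rows that do not move let the fingers close. It gives the time, the measured TCP pose, the force and the opening at its end, in the units of the state.
- env.state(): the state, without advancing time (a new reading comes with each control period).
- cams.read_camera(name): name is "scene" or "top" or "wrist"; returns the picture (420x560x3 uint8, blue, green, red); there is no depth.
- cams.camera_info(name): a dict with "fx", "fy", "cx", "cy" (pixels), "view" (4x4, takes a point from world to camera coordinates). Camera axes: x right, y down, z forward; pixel columns grow to the right and rows downward; lengths in mm; the calibration is good to about 2 mm. The wrist camera is an equidistant fisheye: a pixel r from the principal point sees the ray r / f radians off the axis. A picture is of the moment at which its call begins: read the wrist's pose just before it. camera_info takes no time and is no camera call; for the wrist camera it gives the pose at the moment of the call.
- env.job_done(): hands the job in, once; it reports no verdict.
The state is a dict: "t": time; "joints": joint angles; "qvel": joint speeds; "tau": joint torques, N m; "eef_pos": TCP position; "tcp_rot": TCP orientation; "ft_force": force on the tool from outside, world axes, zero at the start; "moment": the same for the moment, N m; "opening": opening from 0.0 (shut) to 1.0 (fully open).
Only numpy, scipy, OpenCV 4.12 (cv2) and the standard library are available. Lean on these libraries where they do the work, as an engineer would, in place of code of your own. Each camera call takes 0.05 s, during which the arm holds its last target. There are 200 camera calls.

## Working session

There is one attempt and no reset: what is moved stays moved. The work goes in short steps, Python scripts to look and compute and a tool call to move; the robot and the scene stay as the last step left them, time stands still between calls to the robot, and variables do not carry over. Pictures are saved under pics/ and viewed, about 8 in all and at most 12, crops included, and the job is handed in when it is done.

Besides the shell and the picture viewer there is one more tool, called after "Emit:" in YAML: its name, and indented under it one key for each argument. carry_out: Moves the arm, as the interface text tells. Shifts and turns lie within -1 to 1; 1 stands for 0.5 m of shift or 180 degrees of turn. Its arguments: {"type":"object","properties":{"grip":{"type":"array"},"linear":{"type":"array"},"turn":{"type":"array"}},"required":["grip","linear","turn"]}

```bash
ls; mkdir -p pics; python3 - <<'E'
from cell import env,cams
import cv2,numpy as np
s=env.state();print(s)
for n in("scene","top"):
    cv2.imwrite(f"pics/{n}0.png",cams.read_camera(n)); c=cams.camera_info(n); print(n,{k:(np.round(v,3).tolist()) for k,v in c.items()})
E
```

```text
pics
{'t': 0.0, 'joints': array([ 1.20339221e+00,  4.91598723e-01,  1.55946373e+00,  6.12990008e-06,
        1.09170082e+00, -1.05554113e-01]), 'qvel': array([ 1.21116624e-03,  1.18954705e-03, -9.59856306e-04, -5.62789215e-04,
        1.59326345e-03,  1.09190420e-05]), 'tau': array([ 8.06492535e-04, -6.12665176e+01, -2.58185184e+01,  6.93386444e-02,
        4.82526398e-02, -1.16856295e-04]), 'eef_pos': array([161.65683401, 603.48928599, 228.03249398]), 'tcp_rot': array([-1.68099448,  1.56962569, -1.94284731]), 'ft_force': array([0.32542796, 0.40854824, 0.43547109]), 'moment': array([ 0.01334809, -0.01158155, -0.0059951 ]), 'opening': 0.9970539145987325}
scene {'fx': 494.461, 'fy': 494.461, 'cx': 276.421, 'cy': 217.694, 'view': [[0.695, -0.719, 0.002, -190.23], [-0.552, -0.535, -0.64, 475.899], [0.462, 0.444, -0.768, 598.034], [0.0, 0.0, 0.0, 1.0]]}
top {'fx': 517.952, 'fy': 517.952, 'cx': 276.704, 'cy': 209.064, 'view': [[-0.004, -1.0, -0.014, 203.679], [-0.987, 0.006, -0.159, 521.127], [0.159, 0.013, -0.987, 1071.101], [0.0, 0.0, 0.0, 1.0]]}
```

View pics/scene0.png

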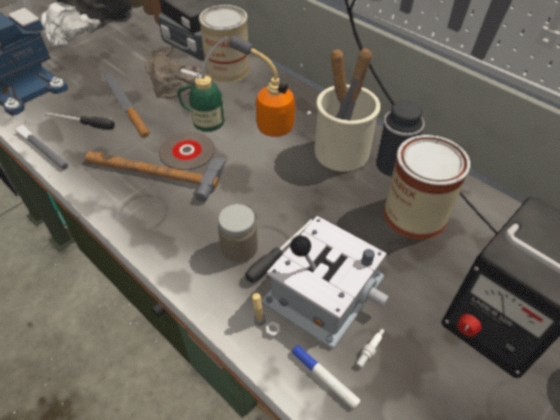

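View pics/top0.png

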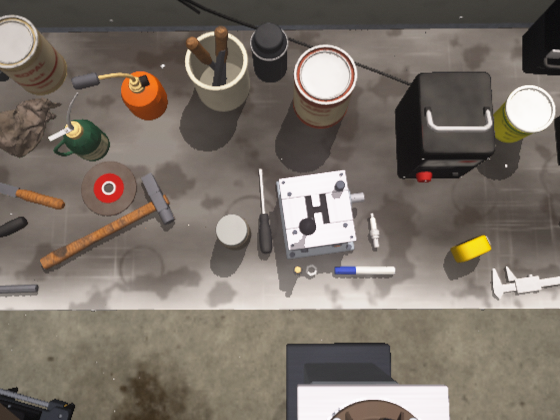

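The peg shows at the far right of the plate (top ~(340,186)), and the ball is at the near left (~(308,227)). Next I'll measure the plate, ball and peg.

```bash
cat > h.py <<'E'
import numpy as np,cv2
from cell import env,cams
def ray(n,uv,z):
    c=cams.camera_info(n);V=np.array(c["view"]);R,t=V[:3,:3],V[:3,3]
    d=R.T@np.array([(uv[0]-c["cx"])/c["fx"],(uv[1]-c["cy"])/c["fy"],1]);o=-R.T@t
    return o+d*(z-o[2])/d[2]
def proj(n,p):
    c=cams.camera_info(n);V=np.array(c["view"]);q=V[:3,:3]@np.array(p)+V[:3,3]
    return np.array([c["cx"]+c["fx"]*q[0]/q[2],c["cy"]+c["fy"]*q[1]/q[2]])
E
python3 - <<'E'
from h import *
for n,roi in(("top",(265,160,105,105)),("scene",(240,205,160,140))):
    im=cv2.imread(f"pics/{n}0.png");x,y,w,h=roi
    c=im[y:y+h,x:x+w];g=cv2.cvtColor(c,cv2.COLOR_BGR2GRAY)
    m=(g>195).astype(np.uint8)
    m=cv2.morphologyEx(m,cv2.MORPH_OPEN,np.ones((3,3)))
    cs,_=cv2.findContours(m,0,2);k=max(cs,key=cv2.contourArea)
    r=cv2.minAreaRect(k);b=cv2.boxPoints(r)+[x,y];print(n,r)
    q=cv2.approxPolyDP(cv2.convexHull(k),6,True)[:,0]+[x,y]
    for p in q: print(p,ray(n,p,88).round(1))
    d=(g<75).astype(np.uint8);N,l,st,ce=cv2.connectedComponentsWithStats(d)
    for i in range(1,N):
        if st[i,4]>20: print("dark",st[i],(ce[i]+[x,y]).round(1),ray(n,ce[i]+[x,y],152).round(1),ray(n,ce[i]+[x,y],114).round(1))
    cv2.imwrite(f"pics/{n}c.png",cv2.resize(c,None,fx=5,fy=5,interpolation=2))
t,s=cv2.imread("pics/topc.png"),cv2.imread("pics/scenec.png")
s=cv2.resize(s,(600,525));t=cv2.resize(t,(200,200)) if 0 else t
cv2.imwrite("pics/tc.png",t)
E
```

```text
top ((58.649864196777344, 48.49071502685547), (71.95407104492188, 81.67385864257812), 82.05652618408203)
[345 175] [585.8  58.2  88. ]
[363 195] [543.3  22.1  88. ]
[355 240] [450.   41.2  88. ]
[288 246] [438.4 177.8  88. ]
[279 179] [578.2 195.6  88. ]
dark [ 15   0  45  13 396] [302.5 164.5] [592.9 148.8 152. ] [602.4 147.3 114. ]
dark [ 9 25  5 39 81] [276.3 205.6] [511.4 200.5 152. ] [517.8 201.  114. ]
dark [ 35  34  29  41 505] [313.4 215.3] [491.9 128.9 152. ] [497.5 126.7 114. ]
dark [  0  54  12  40 147] [269.4 235.5] [453.2 213.9 152. ] [457.3 215.  114. ]
scene ((89.22059631347656, 60.132347106933594), (83.51980590820312, 77.17436218261719), 30.963754653930664)
[309 221] [559.8 196.3  88. ]
[322 219] [579.3 182.7  88. ]
[384 253] [595.4  59.4  88. ]
[340 315] [453.4  38.4  88. ]
[285 282] [438.  139.6  88. ]
dark [  97    0   63   50 1845] [372.6 226.6] [579.9  83.5 152. ] [608.5  97.8 114. ]
dark [ 50  31  20  20 295] [300.1 245.8] [471.5 140.7 152. ] [493.4 158.6 114. ]
dark [  0  35  15  23 238] [245.3 250.8] [406.3 194.4 152. ] [424.1 215.6 114. ]
dark [ 75  43  30  32 266] [329.1 263. ] [478.  88. 152.] [500.3 102.6 114. ]
dark [  4  47  38  32 324] [259.9 269.8] [397.3 153.7 152. ] [414.6 172.4 114. ]
dark [122  50  10  10  67] [366.3 260.1] [521.1  51.1 152. ] [546.1  63.4 114. ]
dark [23 72  7  9 22] [266.2 281.1] [389.8 133.2 152. ] [406.6 150.6 114. ]
dark [39 93  9  8 51] [283.1 301.5] [382.4  92.2 152. ] [398.7 107.1 114. ]
dark [ 73 112  12  10  67] [318.4 321.4] [393.4  35.9 152. ] [410.5  47.3 114. ]
```

View pics/tc.png

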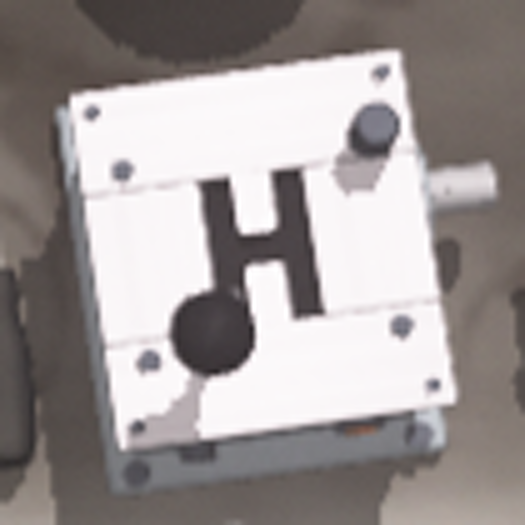

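The crop clearly shows the peg at far right (~(377,127) in the crop), flat plugs at the other three corners, and the ball at ~(213,332). The target is the far right slot. Now I'll fit the gearbox frame from the plate corners.

```bash
python3 - <<'E'
from h import *
P=lambda u:np.array(u)/5-0.4+[265,160]
C=np.array([ray("top",P(u),88)[:2] for u in [(70,95),(400,50),(455,402),(125,447)]])
L=np.array([[75,70],[75,-70],[-75,-70],[-75,70]])
print(C.round(1),[np.linalg.norm(C[i]-C[i-1]).round(1) for i in range(4)])
c=C.mean(0);A=L@np.eye(2);z=(C-c)@[1,1j];w=L@[1,1j];yaw=np.angle((z*w.conj()).sum());print("c",c,"yaw",yaw)
print("Hc",ray("top",P((262,246)),88))
R=np.array([[np.cos(yaw),-np.sin(yaw)],[np.sin(yaw),np.cos(yaw)]])
for n,u,h in(("peg",(377,128),114),("ball",(213,332),152)):
    p=ray("top",P(u),h);print(n,p.round(1),"gb",(R.T@(p[:2]-c)).round(1))
for l in [(-48,28,152),(0,0,88),(40,-52,114)]:
    w=np.r_[c+R@l[:2],l[2]];print(l,w.round(1),proj("scene",w).round(1))
ci=cams.camera_info("wrist");print(ci)
s=env.state();print(s["eef_pos"]);from scipy.spatial.transform import Rotation as Ro
print(Ro.from_euler("xyz",s["tcp_rot"]).as_matrix().round(3))
E
```

```text
[[579.1 196.4]
 [597.4  58.7]
 [450.   39.9]
 [432.3 174.6]] [np.float64(148.4), np.float64(138.9), np.float64(148.5), np.float64(135.8)]
c [514.69680743 117.42706564] yaw 0.1344152313921831
Hc [514.92424753 117.5386181   88.        ]
peg [558.8  72.  114. ] gb [ 37.7 -51. ]
ball [471.2 141.1 152. ] gb [-39.9  29.3]
(-48, 28, 152) [463.4 138.7 152. ] [297.5 249.6]
(0, 0, 88) [514.7 117.4  88. ] [326.5 261.6]
(40, -52, 114) [561.3  71.3 114. ] [368.2 251.8]
{'fx': 325.19226210127806, 'fy': 325.19226210127806, 'cx': 279.98613901888814, 'cy': 208.3218233859528, 'view': array([[ 2.59343888e-01,  9.65785038e-01,  9.07472202e-05,
        -6.24668090e+02],
       [ 9.23243103e-01, -2.47947608e-01,  2.93503248e-01,
        -3.27858779e+01],
       [ 2.83483546e-01, -7.60344917e-02, -9.55958072e-01,
         3.91925478e+02],
       [ 0.00000000e+00,  0.00000000e+00,  0.00000000e+00,
         1.00000000e+00]])}
[161.65100718 603.5024942  228.10996339]
[[-0.     0.259  0.966]
 [-0.001  0.966 -0.259]
 [-1.    -0.001 -0.   ]]
```

Everything agrees: the sides match (148×138 mm), the peg lands at gearbox (38,-51), and the ball at (-40,29). First I shut the fingers and align the tool with the gearbox.

Emit:
carry_out:
  grip: [1,1,1,1,1]
  linear:
    - [0,0,0]
    - [0,0,0]
    - [0,0,0]
    - [0,0,0]
    - [0,0,0]
  turn: [-0.042,-0.042,-0.042,0,0]

```text
t: 0.6
eef_pos: [161.7, 603.6, 228.4]
tcp_rot: [-2.101, 1.57, -1.971]
ft_force: [-0.0, -0.3, 1.1]
opening: 0.637
```

Emit:
carry_out:
  grip: [1,1,1,1,1]
  linear:
    - [0,-0.091,0.037]
    - [0,-0.091,0.037]
    - [0,-0.091,0.037]
    - [0,-0.091,0.037]
    - [0,-0.091,0.037]
  turn: [0,0,0,0,0]

```text
t: 1.1
eef_pos: [284.3, 388.9, 228.7]
tcp_rot: [0.671, 1.57, 0.802]
ft_force: [0.9, 0.5, 0.2]
opening: 0.217
```

Emit:
carry_out:
  grip: [1,1,1,1,1]
  linear:
    - [0,-0.091,0.037]
    - [0,-0.091,0.037]
    - [0,-0.091,0.037]
    - [0,-0.091,0.037]
    - [0,-0.091,0.037]
  turn: [0,0,0,0,0]

```text
t: 1.6
eef_pos: [406.5, 175.7, 228.9]
tcp_rot: [0.292, 1.57, 0.423]
ft_force: [0.9, 1.4, -0.0]
opening: 0.006
```

```bash
cat >> h.py <<'E'
from scipy.spatial.transform import Rotation as Ro
c0=np.array([514.7,117.4]);yaw=0.134
R=np.array([[np.cos(yaw),-np.sin(yaw)],[np.sin(yaw),np.cos(yaw)]])
def st():
    s=env.state();p=s["eef_pos"];M=Ro.from_euler("xyz",s["tcp_rot"]).as_matrix()
    print("t",s["t"],"gb",(R.T@(p[:2]-c0)).round(1),"z",p[2].round(1),"zhead",np.arctan2(M[1,2],M[0,2]).round(3),"down",M[:,0].round(3),"F",np.round(s["ft_force"],1),"op",round(s["opening"],3))
E
python3 -c "
from h import *
st()"
```

```text
t 1.6 gb [-99.4  72.2] z 228.9 zhead 0.13 down [ 0.001  0.    -1.   ] F [ 0.9  1.4 -0. ] op 0.006
```

Emit:
carry_out:
  grip: [1,1,1,1,1]
  linear:
    - [0,-0.088,0.028]
    - [0.05,0,0]
    - [0.05,0,0]
    - [0.054,0,0]
    - [0,0,0]
  turn: [0,0,0,0,0]

```text
t: 2.1
eef_pos: [424.5, 135.4, 149.5]
tcp_rot: [-3.131, 1.566, -3.0]
ft_force: [-1.2, 0.4, 1.0]
opening: 0.007
```

```bash
python3 -c "
from h import *
st()
a=cams.read_camera('scene')[190:340,220:410];b=cams.read_camera('top')[150:280,250:400]
a=cv2.resize(a,None,fx=3,fy=3,interpolation=2);b=cv2.resize(b,(0,0),fx=1.5,fy=1.5,interpolation=2)
o=np.zeros((450,800,3),np.uint8);o[:,:570]=a;o[:195,570:795]=b;cv2.imwrite('pics/p4.png',o)
"
```

```text
t 2.1 gb [-87.   29.9] z 149.5 zhead 0.131 down [-0.005 -0.001 -1.   ] F [-1.2  0.4  1. ] op 0.007
```

View pics/p4.png

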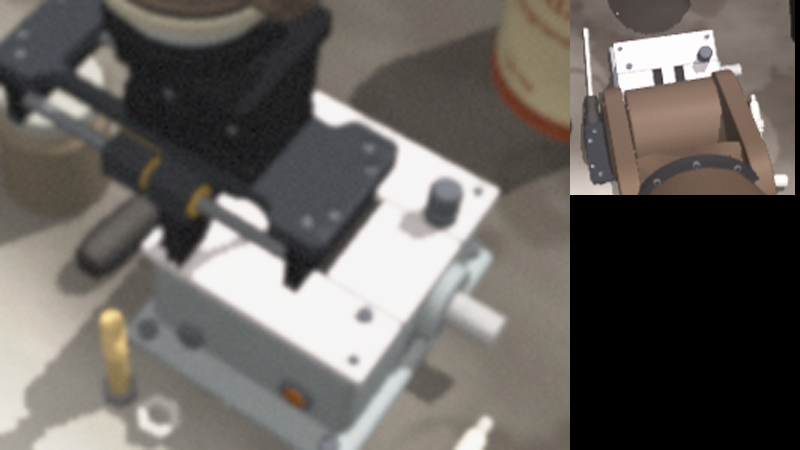

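The gripper hides the ball in both fixed views: the scene shows only its body over the plate. The wrist camera should see it.

```bash
python3 -c "
from h import *
ci=cams.camera_info('wrist')
cv2.imwrite('pics/w5.png',cams.read_camera('wrist'));print(ci)
V=ci['view']
for l in [(-40,29,156),(-73,29,140),(40,-52,114),(0,0,88)]:
    w=np.r_[c0+R@l[:2],l[2]];q=V[:3,:3]@w+V[:3,3];th=np.arctan2(np.hypot(q[0],q[1]),q[2]);print(l,np.array([ci['cx'],ci['cy']])+ci['fx']*th*q[:2]/np.hypot(q[0],q[1]))
"
```

```text
{'fx': 325.19226210127806, 'fy': 325.19226210127806, 'cx': 279.98613901888814, 'cy': 208.3218233859528, 'view': array([[-1.31366718e-01,  9.91333272e-01,  1.06237831e-03,
        -7.87702843e+01],
       [ 9.47753203e-01,  1.25277296e-01,  2.93375981e-01,
        -4.31323578e+02],
       [ 2.90700279e-01,  3.95467122e-02, -9.55996551e-01,
         1.90010327e+02],
       [ 0.00000000e+00,  0.00000000e+00,  0.00000000e+00,
         1.00000000e+00]])}
(-40, 29, 156) [278.43406384 340.04992387]
(-73, 29, 140) [278.26341362 280.08492942]
(40, -52, 114) [185.02151454 374.36057965]
(0, 0, 88) [244.34067171 323.93874007]
```

View pics/w5.png

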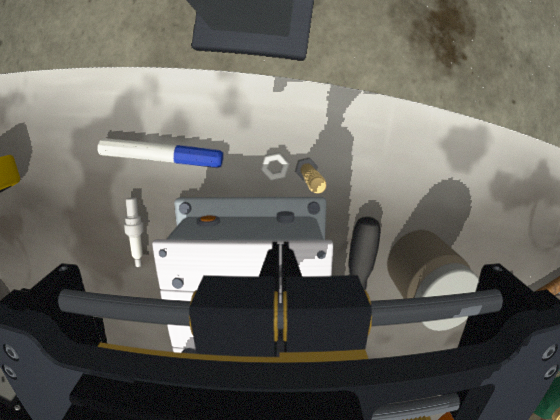

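The wrist camera sits on the robot side. It shows the shut fingers above the plate's near edge (tip ~(280,245)) and the loose parts undisturbed. The ball is behind the fingers, so I push forward and watch the force.

Emit:
carry_out:
  grip: [1,1,1,1,1]
  linear:
    - [0,0,0.016]
    - [0,0,0.016]
    - [0,0,0.01]
    - [0,0,0.01]
    - [0,0,0]
  turn: [0,0,0,0,0]

```text
t: 2.75
eef_pos: [451.9, 139.4, 151.7]
tcp_rot: [0.61, 1.571, 0.744]
ft_force: [-1.2, 0.7, 0.3]
opening: 0.003
```

Emit:
carry_out:
  grip: [1,1,1,1,1]
  linear:
    - [0,0,0.01]
    - [0,0,0.01]
    - [0,0,0.01]
    - [0,0,0.01]
    - [0,0,0]
  turn: [0,0,0,0,0]

```text
t: 3.25
eef_pos: [472.0, 142.0, 151.6]
tcp_rot: [0.197, 1.57, 0.331]
ft_force: [-1.2, 0.6, 0.8]
opening: 0.001
```

```bash
python3 -c "
from h import *
st()"
```

```text
t 3.25 gb [-39.   30.1] z 151.6 zhead 0.134 down [ 0.001  0.    -1.   ] F [-1.2  0.6  0.8] op 0.001
```

Emit:
carry_out:
  grip: [1,1,1,1,1]
  linear:
    - [0,0,0.008]
    - [0,0,0.008]
    - [0,0,0]
    - [0,0,-0.03]
    - [0,0.08,0]
  turn: [0,0,0,0,0]

```text
t: 3.75
eef_pos: [458.8, 178.6, 151.6]
tcp_rot: [-1.848, 1.57, -1.718]
ft_force: [0.5, -0.3, 0.3]
opening: 0.006
```

Emit:
carry_out:
  grip: [1,1,1,1,1]
  linear:
    - [0,0.08,0]
    - [0,0.08,0]
    - [0,0.06,0]
    - [0,0,0]
    - [0,0,0]
  turn: [0,0,0,0,0]

```text
t: 4.25
eef_pos: [444.2, 290.0, 151.5]
tcp_rot: [-0.082, 1.571, 0.054]
ft_force: [-0.2, -0.5, -0.4]
opening: 0.002
```

```bash
cat >> h.py <<'E'
def look(f):
    st();b=cams.read_camera('top')[160:265,250:400];a=cams.read_camera('scene')[205:325,250:400]
    cv2.imwrite('pics/'+f,np.hstack([cv2.resize(x,None,fx=k,fy=k,interpolation=2)[:420] for x,k in((b,4),)]))
    cv2.imwrite('pics/s_'+f,cv2.resize(a,None,fx=4,fy=4,interpolation=2))
E
python3 -c "
from h import *
look('l6.png')"
```

```text
t 4.25 gb [-46.8 180.5] z 151.5 zhead 0.136 down [ 0.  0. -1.] F [-0.2 -0.5 -0.4] op 0.002
```

View pics/l6.png

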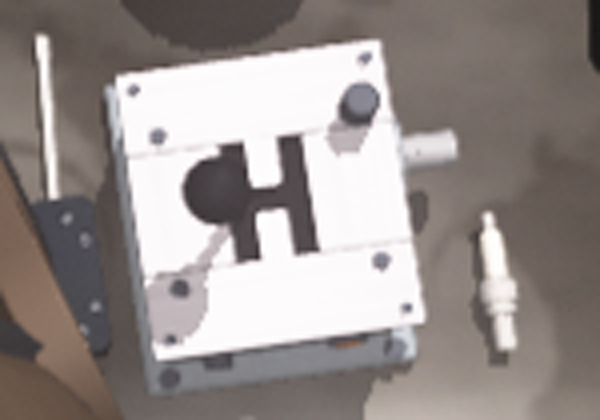

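The ball is now level with the passage, at crop ~(215,190), and the rest is unchanged. I'll compute its gearbox coordinates.

```bash
cat >> h.py <<'E'
def ball(f,zs=160):
    g=cv2.cvtColor(cv2.imread('pics/'+f),6);m=(g<70).astype(np.uint8)
    m=cv2.morphologyEx(m,cv2.MORPH_OPEN,cv2.getStructuringElement(2,(39,39)))
    for k in cv2.findContours(m,0,2)[0]:
        (u,v),r=cv2.minEnclosingCircle(k);p=ray('top',(u/4-.4+250,v/4-.4+160),zs)[:2]
        print((round(u),round(v)),round(r),'gb',(R.T@(p-c0)).round(1))
E
python3 -c "
from h import *
ball('l6.png')"
sed -i 's/(39,39)/(29,29)/;s/g<70/g<80/' h.py; python3 -c "
from h import *
ball('l6.png')
p=ray('top',(215/4-.4+250,190/4-.4+160),160)[:2];print(R.T@(p-c0))"
```

```text
(14, 335) 27 gb [-59.6 136.4]
(65, 252) 55 gb [-23.2 107.2]
(221, 190) 36 gb [-4.1 28.7]
(210, 2) 88 gb [88.8 20.4]
[-3.67382379 31.79052924]
```

Emit:
carry_out:
  grip: [1,1,1,1,1]
  linear:
    - [0,-0.08,0]
    - [0,-0.08,0]
    - [0,-0.08,0]
    - [0,-0.06,0]
    - [0,0,0]
  turn: [0,0,0,0,0]

```text
t: 4.85
eef_pos: [464.8, 137.3, 151.8]
tcp_rot: [-0.834, 1.57, -0.705]
ft_force: [-0.1, 0.1, -0.2]
opening: 0.007
```

Emit:
carry_out:
  grip: [1,1,1,1,1]
  linear:
    - [0,0,0.015]
    - [0,0,0.01]
    - [0,0,0.008]
    - [0,0,0.006]
    - [0,0,0]
  turn: [0,0,0,0,0]

```text
t: 5.35
eef_pos: [483.7, 144.2, 151.5]
tcp_rot: [2.69, 1.57, 2.824]
ft_force: [-1.4, -0.1, 1.4]
opening: 0.005
```

```bash
python3 -c "
from h import *
st()"
```

```text
t 5.35 gb [-27.2  30.7] z 151.5 zhead 0.135 down [-0.  0. -1.] F [-1.4 -0.1  1.4] op 0.005
```

Emit:
carry_out:
  grip: [1,1,1,1,1]
  linear:
    - [0,0,-0.04]
    - [0,0.055,0]
    - [0,0.055,0]
    - [0,0,0.047]
    - [0,0,0.047]
  turn: [0,0,0,0,0]

```text
t: 5.85
eef_pos: [503.3, 203.1, 151.9]
tcp_rot: [0.283, 1.57, 0.419]
ft_force: [0.2, -1.3, 0.7]
opening: 0.007
```

Emit:
carry_out:
  grip: [1,1,1,1,1]
  linear:
    - [0,-0.02,0]
    - [0,-0.014,0]
    - [0,-0.01,0]
    - [0,-0.01,0]
    - [0,0,0]
  turn: [0,0,0,0,0]

```text
t: 6.35
eef_pos: [506.4, 174.3, 151.8]
tcp_rot: [0.53, 1.571, 0.663]
ft_force: [1.0, 0.7, -0.5]
opening: 0.004
```

```bash
python3 -c "
from h import *
st()"
```

```text
t 6.35 gb [-0.6 57.5] z 151.8 zhead 0.133 down [ 0.  0. -1.] F [ 1.   0.7 -0.5] op 0.004
```

Contact is about due, so I push across in small steps.

Emit:
carry_out:
  grip: [1,1,1,1,1]
  linear:
    - [0,-0.008,0]
    - [0,-0.008,0]
    - [0,-0.008,0]
    - [0,-0.008,0]
    - [0,0,0]
  turn: [0,0,0,0,0]

```text
t: 6.85
eef_pos: [508.9, 158.6, 151.6]
tcp_rot: [-0.578, 1.571, -0.445]
ft_force: [-0.4, -0.1, 0.3]
opening: 0.002
```

Emit:
carry_out:
  grip: [1,1,1,1,1]
  linear:
    - [0,-0.008,0]
    - [0,-0.008,0]
    - [0,-0.008,0]
    - [0,-0.008,0]
    - [0,0,0]
  turn: [0,0,0,0,0]

```text
t: 7.35
eef_pos: [510.9, 142.6, 151.5]
tcp_rot: [-2.53, 1.57, -2.397]
ft_force: [0.1, 0.0, -0.0]
opening: 0.004
```

Emit:
carry_out:
  grip: [1,1,1,1,1]
  linear:
    - [0,-0.008,0]
    - [0,-0.008,0]
    - [0,-0.008,0]
    - [0,-0.008,0]
    - [0,0,0]
  turn: [0,0,0,0,0]

```text
t: 7.85
eef_pos: [513.1, 126.8, 151.6]
tcp_rot: [-2.319, 1.571, -2.185]
ft_force: [0.3, 0.0, 0.2]
opening: 0.003
```

```bash
python3 -c "
from h import *
st()"
```

```text
t 7.85 gb [-0.3  9.6] z 151.6 zhead 0.134 down [-0. -0. -1.] F [0.3 0.  0.2] op 0.003
```

Emit:
carry_out:
  grip: [1,1,1,1,1]
  linear:
    - [0,-0.006,0]
    - [0,-0.006,0]
    - [0,-0.004,0]
    - [0,0,0]
    - [0,0.08,0]
  turn: [0,0,0,0,0]

```text
t: 8.35
eef_pos: [509.6, 156.9, 151.6]
tcp_rot: [-1.175, 1.57, -1.045]
ft_force: [-0.2, 0.6, 0.6]
opening: 0.003
```

Emit:
carry_out:
  grip: [1,1,1,1,1]
  linear:
    - [0,0.08,-0.04]
    - [0,0.08,-0.04]
    - [0,0.08,-0.02]
    - [0,0.04,0]
    - [0,0,0]
  turn: [0,0,0,0,0]

```text
t: 8.85
eef_pos: [440.0, 293.2, 151.7]
tcp_rot: [0.296, 1.57, 0.433]
ft_force: [0.8, -0.5, 0.2]
opening: 0.001
```

```bash
python3 -c "
from h import *
look('l7.png');ball('l7.png')"
```

```text
t 8.85 gb [-50.6 184.2] z 151.7 zhead 0.137 down [ 0.001  0.    -1.   ] F [ 0.8 -0.5  0.2] op 0.001
(9, 353) 20 gb [-67.7 140.1]
(52, 263) 55 gb [-28.  113.9]
(322, 164) 38 gb [  2.  -20.8]
(211, 2) 87 gb [88.5 20.2]
```

View pics/l7.png

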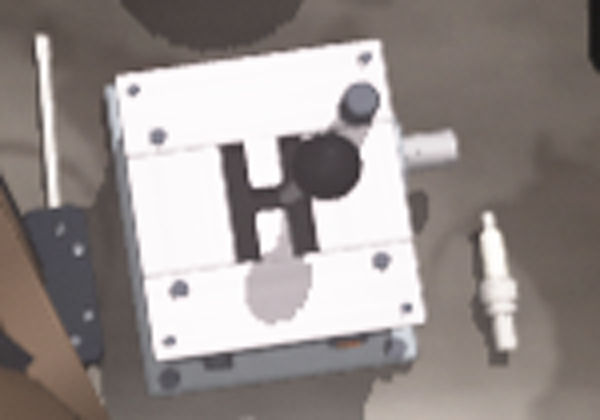

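The ball is at crop ~(328,165), i.e. gearbox ~(1,-24). It has crossed the passage but is 5–6 mm short of the right slot, so I push a little further in small steps.

Emit:
carry_out:
  grip: [1,1,1,1,1]
  linear:
    - [0,-0.04,0.02]
    - [0,-0.08,0.04]
    - [0,-0.08,0.041]
    - [0,-0.08,0]
    - [0,-0.06,0]
  turn: [0,0,0,0,0]

```text
t: 9.45
eef_pos: [513.8, 125.8, 151.4]
tcp_rot: [-2.487, 1.57, -2.356]
ft_force: [0.3, -0.1, 0.3]
opening: 0.007
```

Emit:
carry_out:
  grip: [1,1,1,1,1]
  linear:
    - [0,-0.014,0]
    - [0,-0.008,0]
    - [0,-0.004,0]
    - [0,-0.003,0]
    - [0,0,0]
  turn: [0,0,0,0,0]

```text
t: 9.95
eef_pos: [515.1, 115.7, 151.6]
tcp_rot: [2.322, 1.571, 2.457]
ft_force: [-0.2, 0.2, 0.0]
opening: 0.007
```

```bash
python3 -c "
from h import *
st()"
```

```text
t 9.95 gb [ 0.2 -1.8] z 151.6 zhead 0.135 down [-0.  0. -1.] F [-0.2  0.2  0. ] op 0.007
```

Emit:
carry_out:
  grip: [1,1,1,1,1]
  linear:
    - [0,-0.002,0]
    - [0,-0.002,0]
    - [0,-0.001,0]
    - [0,0,0]
    - [0,0,0]
  turn: [0,0,0,0,0]

```text
t: 10.45
eef_pos: [515.5, 112.7, 151.6]
tcp_rot: [1.688, 1.571, 1.822]
ft_force: [0.3, 2.2, -1.6]
opening: 0.005
```

```bash
python3 -c "
from h import *
st()"
```

```text
t 10.45 gb [ 0.2 -4.8] z 151.6 zhead 0.134 down [-0.  0. -1.] F [ 0.3  2.2 -1.6] op 0.005
```

Emit:
carry_out:
  grip: [1,1,1,1,1]
  linear:
    - [0,0.04,0]
    - [0,0,-0.055]
    - [0,0,-0.055]
    - [0,-0.045,0]
    - [0,-0.045,0]
  turn: [0,0,0,0,0]

```text
t: 10.95
eef_pos: [464.1, 80.1, 152.0]
tcp_rot: [-0.361, 1.57, -0.226]
ft_force: [0.6, 0.7, 0.2]
opening: 0.003
```

Emit:
carry_out:
  grip: [1,1,1,1,1]
  linear:
    - [0,0,0.02]
    - [0,0,0.014]
    - [0,0,0.01]
    - [0,0,0.008]
    - [0,0,0]
  turn: [0,0,0,0,0]

```text
t: 11.45
eef_pos: [490.5, 84.5, 151.5]
tcp_rot: [1.906, 1.571, 2.04]
ft_force: [0.1, 0.0, -0.3]
opening: 0.003
```

```bash
python3 -c "
from h import *
st()"
```

```text
t 11.45 gb [-28.4 -29.4] z 151.5 zhead 0.135 down [-0.  0. -1.] F [ 0.1  0.  -0.3] op 0.003
```

Emit:
carry_out:
  grip: [1,1,1,1,1]
  linear:
    - [0,0,0.006]
    - [0,0,0.006]
    - [0,0,0.006]
    - [0,0,0.006]
    - [0,0,0]
  turn: [0,0,0,0,0]

```text
t: 11.95
eef_pos: [502.4, 85.6, 151.6]
tcp_rot: [0.425, 1.571, 0.56]
ft_force: [-0.6, -0.1, 1.0]
opening: 0.006
```

Emit:
carry_out:
  grip: [1,1,1,1,1]
  linear:
    - [0,0,0.008]
    - [0,0,0.008]
    - [0,0,0.008]
    - [0,0,0.008]
    - [0,0,0]
  turn: [0,0,0,0,0]

```text
t: 12.45
eef_pos: [518.4, 87.8, 151.4]
tcp_rot: [1.583, 1.571, 1.717]
ft_force: [-0.5, 0.9, -0.2]
opening: 0.006
```

```bash
python3 -c "
from h import *
st()"
```

```text
t 12.45 gb [ -0.3 -29.9] z 151.4 zhead 0.134 down [-0.  0. -1.] F [-0.5  0.9 -0.2] op 0.006
```

Emit:
carry_out:
  grip: [1,1,1,1,1]
  linear:
    - [0,0,0.008]
    - [0,0,0.008]
    - [0,0,0.006]
    - [0,0,0.004]
    - [0,0,0]
  turn: [0,0,0,0,0]

```text
t: 12.95
eef_pos: [531.0, 89.5, 151.5]
tcp_rot: [0.537, 1.571, 0.671]
ft_force: [-1.3, -1.5, -1.1]
opening: 0.004
```

Emit:
carry_out:
  grip: [1,1,1,1,1]
  linear:
    - [0,0,0.003]
    - [0,0,0.003]
    - [0,0,0.003]
    - [0,0,0]
    - [0,0,0]
  turn: [0,0,0,0,0]

```text
t: 13.45
eef_pos: [535.4, 90.0, 151.7]
tcp_rot: [0.215, 1.57, 0.349]
ft_force: [-1.4, 0.1, -2.0]
opening: 0.004
```

```bash
python3 -c "
from h import *
st()"
```

```text
t 13.45 gb [ 16.8 -29.9] z 151.7 zhead 0.134 down [ 0.  0. -1.] F [-1.4  0.1 -2. ] op 0.004
```

Emit:
carry_out:
  grip: [1,1,1,1]
  linear:
    - [0,0,0.002]
    - [0,0,0.002]
    - [0,0,0]
    - [0,0,0]
  turn: [0,0,0,0]

```text
t: 13.85
eef_pos: [537.3, 90.3, 151.6]
tcp_rot: [0.349, 1.571, 0.483]
ft_force: [-2.3, 1.0, -1.6]
opening: 0.006
```

Emit:
carry_out:
  grip: [1,1,1,1,1]
  linear:
    - [0,0,-0.03]
    - [0,0,-0.09]
    - [0,0.08,0]
    - [0,0.08,0]
    - [0,0.08,0]
  turn: [0,0,0,0,0]

```text
t: 14.35
eef_pos: [462.2, 202.5, 152.3]
tcp_rot: [0.169, 1.568, 0.302]
ft_force: [1.3, 0.3, 0.1]
opening: 0.001
```

Emit:
carry_out:
  grip: [1,1,1,1,1]
  linear:
    - [0,0.08,0]
    - [0,0.08,0]
    - [0,0.04,0]
    - [0,0,0]
    - [0,0,0]
  turn: [0,0,0,0,0]

```text
t: 14.85
eef_pos: [448.5, 300.3, 151.7]
tcp_rot: [0.181, 1.57, 0.316]
ft_force: [-0.0, -0.2, 0.6]
opening: 0.004
```

```bash
python3 -c "
from h import *
look('l8.png');ball('l8.png',152)"
```

```text
t 14.85 gb [-41.2 190.1] z 151.7 zhead 0.135 down [ 0.001  0.    -1.   ] F [-0.  -0.2  0.6] op 0.004
(36, 245) 55 gb [-17. 121.]
(321, 76) 34 gb [ 46.5 -28. ]
(211, 2) 87 gb [90.3 19.7]
```

View pics/l8.png

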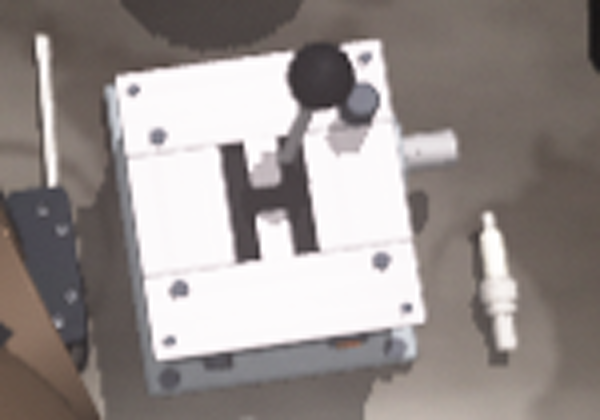

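The ball is at gearbox (46.5,-28) (crop (321,76)), beside the peg. That gives shift ≈ 0.326 and cross ≈ -0.20. The arm is clear, so I'm handing in.

```bash
python3 -c "
from h import *
st();print(env.job_done())"
```

```text
t 14.95 gb [-41.1 189.2] z 151.8 zhead 0.133 down [ 0.  0. -1.] F [-0.2  0.   0.4] op 0.005
the job is handed in; nothing more can be done
None
```

I pushed the lever with shut fingertips from the near left slot through the cross passage and home into the far right slot, the one beside the index peg. I handed the job in at about 15 s of the 51 s allowed.

- **Final position:** the last top image puts the ball at gearbox (46.5, -28) mm. That is lever_shift ≈ +0.33 rad (at least 0.28 needed) and lever_cross ≈ -0.20 rad (-0.14 or beyond needed).
- **Forces:** wrist force readings stayed below about 4 N at the end of every move. I had no reading of the peak within a move.
- **Clearance:** the arm is parked clear to the left of the gearbox and read near-zero force.
- **Loose parts:** the screwdriver and spark plug looked undisturbed in the last view. I did not look at the jar, bolt, nut and marker again at the end, but the fingertips stayed at least about 40 mm above them.
- **One check that fell short:** after the first push across, the ball was about 5 mm short of the right slot, so I nudged it again before pushing it home.

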